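Push the lens home and press the blocking lever through the guard window

TASK

A lens waits in the carriage of the guarded blocking press: push the carriage by its upright plate fully home under the ram, leaving the lever alone until then. Then reach through the window in the guard, without touching the guard, press the lever's pad all the way down, and finish while holding it down so that the block bonds to the lens. Grip and lift nothing, do not touch the lens in its nest, and leave the two loose lens blocks and the marker pen beside the press where they are.

Things in the scene. Friction and masses are not known exactly. Their poses are not given: they have to be found in the camera images.
- press: White lens blocking press with a grey guard, 240 x 124 mm, 160 mm high, fixed. Origin on the worktop directly under the ram axis; its x axis points from its front (push plate side) to the column at its back, y to its left, z up. Base from x = -130 to +110 mm; the guard over the ram spans x = -61 to +62 and y = -60 to +60 mm, its top 156 mm up
- carriage (a joint): Travel in m of the lens carriage along the press's +x: 0 is all the way out to the front, 0.080 is fully home against the rear stop, with the lens under the ram. It slides with about 2 N of friction, has no spring and stays where it is left
- push_face (a point): Middle of the front face of the carriage's upright push plate, 58 mm over the worktop; moves with the carriage. The plate is 56 mm wide (y), 6 mm thick, square to the press's x, reaching from z = 20 to 90 mm, with a round bead 1.5 mm proud along its top. Home, the face is 110 mm in front of the ram axis and 49 mm in front of the guard: keep the gripper's body off the guard
- lens: Round clear lens blank, 65 mm across, 10 mm thick, loose, lying between four short pins in the carriage's nest; origin under its centre. Its underside is at z = 28 mm and it must stay there
- nest (a point): Middle of the nest floor on the carriage (moves with it), at z = 28 mm; the lens's origin lies here. Home it is on the ram axis, at x = 0 of the press
- guard: The fixed guard, which must not be touched: grey sheet top with a rectangular black-trimmed window, clear plastic sides down to z = 72 mm and front down to z = 94 mm (the carriage passes under it), open at the back. Its frame is that of the press
- window (a point): Centre of the guard's window, at the top of its black edge trim, z = 157.5 mm. The clear opening is 59 mm along the press's x by 79 mm along its y, between trims
- lever (a joint): Angle in rad of the hand lever: 0 is up (sprung), 0.24 is all the way down on its stop; it springs back when let go. The pad needs about 2 N to start and about 15 N at the bottom, most of it over the last third, where the block presses on the lens through a spring
- pad_top (a point): Middle of the top of the lever's black ribbed rubber pad (moves with the lever), 42 mm across y by 34 mm along x, seen through the window. Up it lies 10 mm below the window's trim, within 3 mm of the window's centre; pressed fully it goes down 23 mm and 3 mm to the front. Its hinge is 97 mm behind it
- pad: The lever's rubber pad itself, the part that is pressed; its frame origin lies on the lever's hinge axis, so aim by pad_top
- chuck: The sprung holder on the ram with a lens block in it, 25 mm across; origin at the middle of the block's underside, 12 mm above the lens when the lever is up
- spare_block: Loose lens block (small stepped plug), 24 mm across, 19 mm high, standing to the left of the press; origin under its centre; a bystander
- spare_block_2: Another loose lens block of the same shape to the left of the press; a bystander
- marker: Loose marker pen, 136 mm long, 13 mm thick, lying to the right of the press; origin under its middle, its y axis along its length; a bystander
Not all that is in view belongs to the job. Leave any yellow look-alike of the lens alone.

How it is judged:
On the way, in this order (a step that is already met when the one before it is completed fails the run):
1. the carriage is fully home with the lever still up (value of joint carriage above 0.077 m and value of joint lever below 0.04 rad), for 0.2 s.
2. the lever is pressed all the way down by the fingers (value of joint lever above 0.215 rad and contact force between the fingers and pad above 2 N), for 0.2 s.
At the end, for the whole second after the job is handed in: The carriage is home (within 4 mm of its stop), the fingers hold the lever down (at least 0.215 of 0.24 rad, with more than 2 N on it), the block in the chuck presses on the lens with more than 3 N within 6 mm of its centre, and the lens lies flat in its nest (all of step 2 and value of joint carriage above 0.076 m and contact force between chuck and lens above 3 N and horizontal distance between lens and nest below 0.004 m and horizontal distance between lens and chuck below 0.006 m and angle between lens's own z axis and vertical below 0.06 rad); the arm keeps its last pose, push and grip.
It fails at once if the guard is touched (contact force between anything else and guard above 0.3 N).
It fails at once if the lever is moved before the lens is home (value of joint lever above 0.06 rad and value of joint carriage below 0.075 m).
It fails at once if the lens is touched by the robot (contact force between any of the fingers, the arm and lens above 0.3 N).
It fails at once if the lens is lifted or knocked out of its nest (distance between lens and nest above 0.008 m or height (world z) of lens above 0.036 m).
It fails at once if a spare block or the marker is moved or lifted (distance of any of spare_block, spare_block_2, marker from where it was at the start of the episode above 0.015 m).
It also fails if it takes over 38 s, if anything falls off the work surface, if the arm or the gripper's body presses on something with over 40 N, if the wrist force passes 120 N, or if a joint passes its speed limit or range.

ROBOT

A 6-joint arm with a two-finger parallel gripper is mounted at the origin on a cart in front of the work surface, level with it; the furniture and walls round the work are solid. World frame = base frame: x ahead of the robot, y to its left, z up, the work surface at z = 0. Lengths are in m, angles in rad, forces in N, time in s.
With the tool pointing down it reaches from about 0.3 to 0.775 m from the base axis. Payload 14.6 kg.
Tool frame: the origin (TCP) lies at the centre of the arm's flange, where the gripper is bolted on; the fingertips stand 173 mm ahead of it and the grasp point (between the pads) lies grasp_offset ahead of it (grasp_offset is the distance from the TCP to the grasp point, in m); z points along the fingers, y is the line along which they close (so a half turn about z gives the same grasp; the last joint's range is limited). The gripper opens to 85 mm and grips with 20 to 120 N. Pads are 22 mm wide; open, the fingers measure 114 mm over their backs; the gripper's body (76 mm by 85 mm) begins 54 mm behind the grasp point. The pads swing forward as they close: fully open they stand 13 mm farther back than shut.
Start: joints at [1.096, 0.3, 1.521, -0, 1.321, -0.067], TCP at [0.218, 0.505, 0.405] pointing down, gripper open.
Joint ranges: [-3.03, 3.03], [-0.79, 2.21], [0.23, 2.52], [-1.04, 4.18], [0, 3.07], [-2.55, 2.55]. Speed limits (rad/s): [2.22, 2.22, 2.57, 3.14, 3.14, 3.14].

INTERFACE

Orientations are given as a unit quaternion [w, x, y, z].
In Python, from rig import movep, move_l, movej, grip, dwell, solve_ik, camera, camera_model, MotionError, close_job, regions_of, mark_of, read_time_s, read_joints, read_qd, read_joint_efforts, read_tcp_pos, read_tcp_rot, read_ft_force, read_wrist_torque, read_gripper_width, read_grip_force, grasp_offset gives the robot as it stands. Calls block until the motion is done:
- movep(position, orientation): joint-space move of the TCP to a pose.
- move_l(position, velocity=0.15, attitude=None): straight line of the TCP; attitude=None keeps the orientation; velocity is the mean speed in m/s.
- movej(angles): joint-space move.
- grip(opening, newtons=None): finger opening in m; newtons is the grip in N (None keeps the last); returns when the fingers have stopped.
- dwell(seconds).
- solve_ik(position, orientation): joint angles nearest the present ones, or None.
- camera(name): name is "scene" or "top" or "wrist"; returns the picture (420x560x3 uint8, blue, green, red); there is no depth.
- camera_model(name): a dict with "intrinsics" (3x3 intrinsics, pixels), "R" (3x3) and "t" (3): a world point X has camera coordinates R X + t. Camera axes: x right, y down, z forward; pixel columns grow to the right and rows downward; lengths in m; the calibration is good to about 2 mm. The wrist camera is an equidistant fisheye: a pixel r from the principal point sees the ray r / f radians off the axis. A picture is of the moment at which its call begins: read the wrist's pose just before it. camera_model takes no time and is no camera call; for the wrist camera it gives the pose at the moment of the call.
A pose or a line that the arm cannot do raises MotionError and nothing moves.
- close_job(): hands the job in; it is judged then, once.
Trained networks look in the newest picture that a camera, given by its name, has taken for a name from the list of things; names that differ only in an ending like _2 or _b are one class to them, and where a whole thing is asked for, a point or a joint stands for the part that bears it (a point fixed in the world has none). Each returns a list of dicts, best first, with "p" (0 to 1); they miss things now and then, are a little off and sometimes report something else, mostly with a low value. They report only what shows in the picture. A call takes as long as a camera call. They do not tell look-alikes from the thing itself.
- regions_of(camera, query): "region" (420x560 bool, what is visible of it).
- mark_of(camera, query): "at" ([x, y, z] in m, in world coordinates, good to about 4 mm: a listed point, or the origin of a listed thing).
Readings, each from a call of its own:
- read_time_s(): time.
- read_joints(): joint angles.
- read_qd(): joint speeds.
- read_joint_efforts(): joint torques, N m.
- read_tcp_pos(): TCP position.
- read_tcp_rot(): TCP orientation.
- read_ft_force(): force on the tool from outside, world axes, zero at the start.
- read_wrist_torque(): the same for the moment, N m.
- read_gripper_width(): finger opening in m.
- read_grip_force(): force on a finger pad.
Only numpy, scipy, OpenCV 4.12 (cv2) and the standard library are available. Lean on these libraries where they do the work, as an engineer would, in place of code of your own. Each camera call takes 0.05 s, during which the arm holds its last target. There are 200 camera calls.

## Working session

There is one attempt and no reset: what is moved stays moved. The work goes in short steps, each a Python script; the robot and the scene stay as the last script left them, time stands still between calls to the robot, and variables do not carry over. Pictures are saved under pics/ and viewed, at most 10 in all, crops included, and the job is handed in when it is done.

```bash
ls; mkdir -p pics; python3 - <<'E'
from rig import *
import cv2,numpy as np
for c in ["scene","top"]:
    im=camera(c); cv2.imwrite(f"pics/{c}0.png",im)
    m=camera_model(c); print(c,np.round(m["intrinsics"],1).tolist(),np.round(m["R"],3).tolist(),np.round(m["t"],3).tolist())
    for q in ["press","push_face","nest","lens","window","pad_top","spare_block","marker","chuck"]:
        r=mark_of(c,q); print(q,[(round(d["p"],2),np.round(d["at"],3).tolist()) for d in r[:3]])
print(read_time_s(),read_tcp_rot(),grasp_offset if not callable(grasp_offset) else grasp_offset(),read_gripper_width())
a=np.hstack([cv2.imread("pics/scene0.png"),cv2.imread("pics/top0.png")])
E
```

```text
pics
scene [[467.5, 0.0, 277.0], [0.0, 467.5, 204.1], [0.0, 0.0, 1.0]] [[0.692, -0.721, -0.017], [-0.429, -0.393, -0.813], [0.58, 0.57, -0.582]] [-0.077, 0.49, 0.401]
press [(0.8, [0.568, 0.399, 0.003]), (0.65, [0.382, 0.356, 0.058])]
push_face [(0.91, [0.381, 0.355, 0.056])]
nest [(0.95, [0.491, 0.378, 0.028]), (0.6, [0.484, 0.385, 0.031]), (0.36, [0.564, 0.288, 0.003])]
lens [(0.92, [0.485, 0.384, 0.026]), (0.92, [0.366, 0.583, -0.001]), (0.69, [0.434, 0.244, -0.001])]
window [(0.76, [0.558, 0.392, 0.157])]
pad_top [(0.64, [0.558, 0.399, 0.15])]
spare_block [(0.63, [0.56, 0.393, 0.158]), (0.51, [0.428, 0.487, 0.0]), (0.5, [0.556, 0.396, 0.146])]
marker [(0.61, [0.565, 0.29, 0.004])]
chuck [(0.27, [0.569, 0.403, -0.001])]
top [[397.3, 0.0, 287.0], [0.0, 397.3, 205.2], [0.0, 0.0, 1.0]] [[-0.006, -1.0, 0.023], [-0.996, 0.004, -0.084], [0.084, -0.024, -0.996]] [0.385, 0.539, 0.951]
press [(0.73, [0.488, 0.51, 0.004]), (0.59, [0.572, 0.401, -0.0]), (0.34, [0.488, 0.381, 0.025])]
push_face [(0.77, [0.382, 0.355, 0.061])]
nest [(0.69, [0.49, 0.382, 0.026])]
lens [(0.86, [0.366, 0.586, -0.003]), (0.75, [0.49, 0.386, 0.032]), (0.75, [0.43, 0.241, -0.001])]
window [(0.8, [0.556, 0.395, 0.158])]
pad_top [(0.75, [0.556, 0.394, 0.15]), (0.45, [0.57, 0.4, 0.003])]
spare_block [(0.66, [0.49, 0.508, 0.005]), (0.54, [0.43, 0.482, -0.002]), (0.32, [0.556, 0.398, 0.16])]
marker [(0.82, [0.562, 0.286, -0.0])]
chuck []
1.0 [-1.40224047e-05  2.02472966e-01  9.79287852e-01  3.35493406e-06] 0.1547 0.08573589439559416
```

View pics/scene0.png

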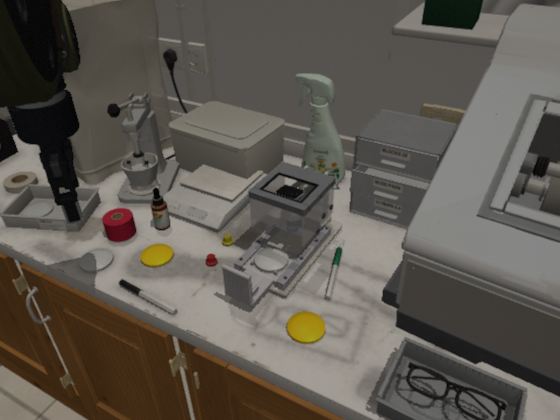

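View pics/top0.png

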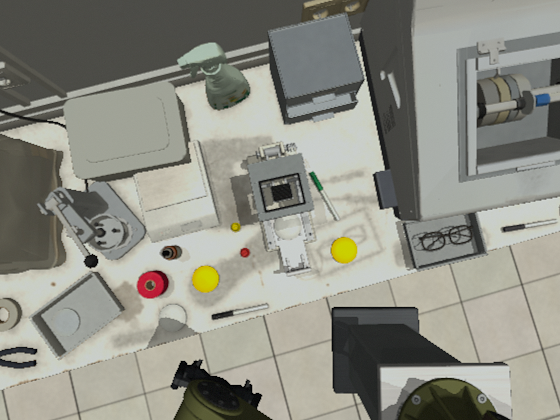

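The scene view shows the press with its push plate at about (238,282), the clear lens at (270,260) and the guard window with the black pad at (290,190). The spare blocks are at (211,260) and (228,240), the marker pen at (335,270).

Things that could be mistaken for the targets:
- **Lens:** the yellow look-alikes at (157,255) and (306,327), and the grey dish at (97,260).
- **Marker:** the dark pen at (147,296).
- **Plate and window:** the drawer fronts.

I choose the plate at (238,282) and the pad in the window at (290,190).

```bash
cat > h.py <<'E'
from rig import *
import cv2,numpy as np
from scipy.spatial.transform import Rotation as Ro
def quat(yaw,tilt=0.):
    # tool down, closing line along press y; tilt>0 leans gripper body back (tip forward)
    c,s=np.cos(yaw),np.sin(yaw)
    y=np.array([-s,c,0]); z=np.array([c*np.sin(tilt),s*np.sin(tilt),-np.cos(tilt)])
    R=np.column_stack([np.cross(y,z),y,z]); q=Ro.from_matrix(R).as_quat()
    return np.r_[q[3],q[:3]],R
E
python3 - <<'E'
from h import *
yaw=.22; q,R=quat(yaw)
movep([0.42,0.362,0.42],q); grip(0.0,40)
print(read_time_s(),read_gripper_width(),read_joints().round(3) if hasattr(read_joints(),'round') else read_joints())
im=camera("wrist"); cv2.imwrite("pics/w1.png",im)
m=camera_model("wrist"); print(-m["R"].T@m["t"],m["R"][2],read_tcp_pos())
for q in ["press","push_face","nest","lens","window","pad_top"]:
    r=mark_of("wrist",q); print(q,[(round(d["p"],2),np.round(d["at"],3).tolist()) for d in r[:3]])
E
```

```text
2.775 0.0002789525595733108 [ 0.645  0.298  1.487 -0.     1.356 -1.145]
[0.34693888 0.34592757 0.38905197] [ 0.28710061  0.06493086 -0.95569724] [0.42002679 0.36198489 0.41998777]
press []
push_face []
nest []
lens [(0.97, [0.366, 0.582, -0.0]), (0.8, [0.433, 0.243, 0.0]), (0.79, [0.492, 0.379, 0.029])]
window []
pad_top [(0.65, [0.561, 0.396, 0.145])]
```

View pics/w1.png

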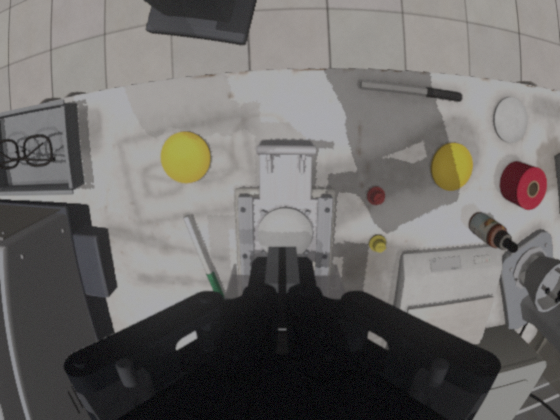

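The wrist view shows the plate's front edge at (287,147) and the lens at (285,230). The press axis is upright in the picture, which confirms a yaw of about 0.22. The wrist camera sits on the side away from the guard. Next I push the carriage.

```bash
python3 - <<'E'
from h import *
yaw=.218; q,R=quat(yaw,.15); u=np.array([np.cos(yaw),np.sin(yaw),0])
pf=np.array([0.3815,0.3555,0.055]); z=R[:,2]
tcp=lambda d,h=0: pf+u*d+[0,0,h]-z*0.173
movep(tcp(-.05,.12),q); move_l(tcp(-.05),.15)
f0=read_ft_force(); print("f0",np.round(f0,1))
move_l(tcp(-.018),.1); 
move_l(tcp(.055),.06); print(np.round(read_ft_force()-f0,1))
d=.055
while d<.085:
    d+=.002; move_l(tcp(d),.03); f=(read_ft_force()-f0)@u
    print(round(d,3),round(float(f),1),end="; ")
    if f<-10: break
dwell(.4); print(read_time_s(),read_tcp_pos(),tcp(d))
camera("top"); camera("scene")
for c in("top","scene"):
    for n in("push_face","nest","window","pad_top"):
        print(c,n,[(round(k["p"],2),np.round(k["at"],3).tolist()) for k in mark_of(c,n)[:2]])
cv2.imwrite("pics/s2.png",camera("scene"))
E
```

```text
f0 [-0.9 -0.5 -0.2]
[ 1.8  0.8 -0.5]
0.057 0.3; 0.059 1.1; 0.061 0.5; 0.063 0.6; 0.065 0.5; 0.067 1.4; 0.069 2.0; 0.071 0.3; 0.073 -7.1; 0.075 -23.6; 9.35 [0.42801942 0.36604961 0.2257721 ] [0.42948398 0.36612943 0.2260574 ]
top push_face [(0.61, [0.458, 0.374, 0.06])]
top nest [(0.68, [0.568, 0.398, 0.026]), (0.27, [0.571, 0.399, 0.002])]
top window [(0.59, [0.555, 0.395, 0.159])]
top pad_top [(0.83, [0.555, 0.393, 0.146])]
scene push_face [(0.81, [0.459, 0.375, 0.059]), (0.65, [0.569, 0.397, 0.028])]
scene nest [(0.83, [0.57, 0.397, 0.031])]
scene window [(0.85, [0.559, 0.395, 0.153])]
scene pad_top [(0.74, [0.556, 0.397, 0.147])]
```

View pics/s2.png

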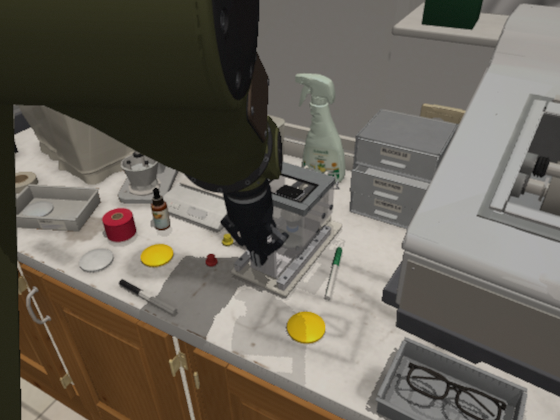

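The scene view shows the closed fingers on the plate at (262,262), with the carriage under the guard. The stop built up 23 N, and the push face moved 79 mm, so the carriage is home. Next I back off and hover over the window.

```bash
python3 - <<'E'
from h import *
yaw=.218; q,R=quat(yaw); u=np.array([np.cos(yaw),np.sin(yaw),0])
p=np.array(read_tcp_pos())
move_l(p-u*.04,.15); move_l(p-u*.04+[0,0,.17],.25)
w=np.array([0.5562,0.3945,0.173])
movep(w+[0,0,.24],q); move_l(w+[0,0,.172],.15)
dwell(.3); print(read_time_s(),read_tcp_pos(),np.round(read_ft_force(),1))
a=camera("scene"); b=camera("top"); c=camera("wrist")
for k in("top","scene"):
  for n in ("nest","window"): print([(round(d["p"],2),np.round(d["at"],3).tolist()) for d in mark_of(k,n)[:2]])
z=lambda im,x,y,s=70: cv2.resize(im[y-s:y+s,x-s:x+s],(395,395),interpolation=cv2.INTER_CUBIC)
cv2.imwrite("pics/h3.png",np.hstack([z(a,290,200),z(c,285,270)]))
E
```

```text
12.7417 [0.5561907  0.39450108 0.3457337 ] [ 0.6 -1.1  0.8]
[(0.34, [0.461, 0.373, 0.059])]
[(0.92, [0.555, 0.395, 0.157])]
[(0.95, [0.568, 0.395, 0.028])]
[(0.93, [0.559, 0.394, 0.155])]
```

View pics/h3.png

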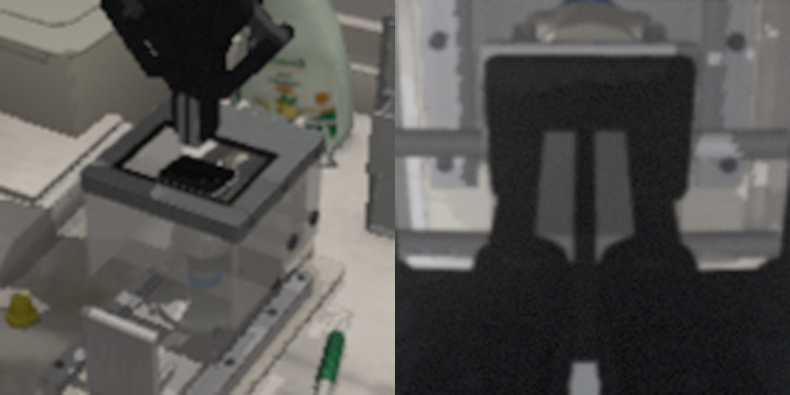

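The left crop shows the closed fingertips above the pad, inside the window. The right crop (wrist) shows the fingers at x≈585 over the pad, which spans 487–695, so they are centred. Now I press.

```bash
python3 - <<'E'
from h import *
yaw=.218; u=np.array([np.cos(yaw),np.sin(yaw),0])
p=np.array(read_tcp_pos()); f0=np.array(read_ft_force())
move_l([p[0],p[1],.173+.152],.08); print(np.round(read_ft_force()-f0,1))
z=.152
while z>.115:
    z-=.0015 ; s=max(0,min(1,(.1475-z)/.023))
    t=p-u*.003*s; move_l([t[0],t[1],.173+z],.03); f=read_ft_force()-f0
    print(round(z,4),np.round(f,1).tolist(),end="; ")
    if f[2]>26 or np.hypot(f[0],f[1])>15: break
dwell(.5); print(read_time_s(),read_tcp_pos(),np.round(read_ft_force()-f0,1))
camera("scene");camera("top")
for k in("top","scene"):
  for n in ("nest","pad_top"): print(n,[(round(d["p"],2),np.round(d["at"],3).tolist()) for d in mark_of(k,n)[:2]])
a=camera("scene")
cv2.imwrite("pics/h4.png",cv2.resize(a[110:310,190:390],(590,590),interpolation=cv2.INTER_CUBIC))
E
```

```text
[-1.4  0.5  0.3]
0.1505 [-1.3, -1.1, -0.4]; 0.149 [-1.0, -0.2, 1.6]; 0.1475 [-1.1, 0.2, 1.5]; 0.146 [-1.6, 0.3, 2.1]; 0.1445 [-1.6, 0.9, 3.8]; 0.143 [-2.0, 0.7, 2.8]; 0.1415 [-2.4, 1.0, 3.3]; 0.14 [-2.3, -0.8, 3.4]; 0.1385 [-2.0, 0.2, 3.3]; 0.137 [-3.0, 2.2, 3.3]; 0.1355 [-2.5, 0.4, 4.5]; 0.134 [-2.5, 0.0, 5.9]; 0.1325 [-3.2, -0.6, 7.3]; 0.131 [-4.7, -0.5, 8.6]; 0.1295 [-4.5, -0.9, 9.4]; 0.128 [-3.3, -0.6, 10.0]; 0.1265 [-2.7, -0.4, 10.8]; 0.125 [-3.7, -1.1, 13.0]; 0.1235 [-4.0, -2.0, 14.3]; 0.122 [-6.5, -3.9, 20.3]; 0.1205 [-11.0, -6.4, 29.8]; 19.2417 [0.55338974 0.39385838 0.29731339] [-11.1  -5.3  29.9]
nest [(0.71, [0.43, 0.485, -0.002]), (0.31, [0.565, 0.285, 0.003])]
pad_top [(0.63, [0.563, 0.285, -0.001])]
nest [(0.83, [0.568, 0.399, 0.026]), (0.33, [0.489, 0.509, -0.001])]
pad_top []
```

View pics/h4.png

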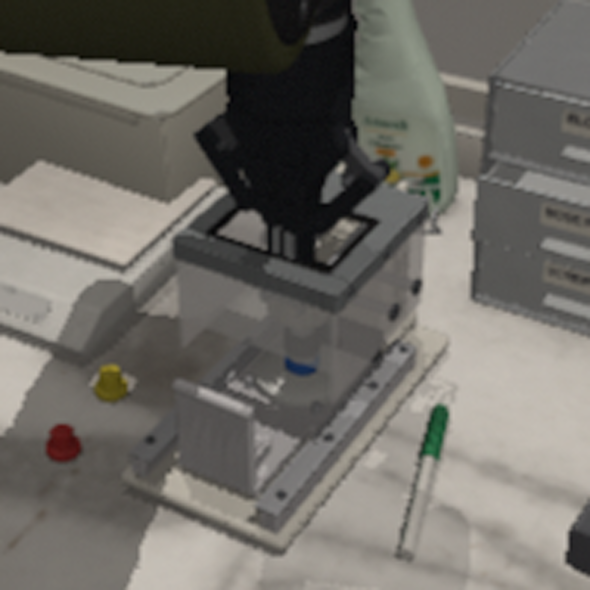

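The crop shows the fingers through the window without touching the guard, and the chuck's blue block down at (300,365) on the lens. The bystanders have not moved. The force reached about 14 N and then rose steeply to 30 N, so the lever is on its stop.

```bash
python3 -c "
from rig import *
print(read_ft_force()); print(close_job())"
```

```text
[-11.06088107  -6.43194075  30.12761362]
the job is handed in; nothing more can be done
None
```

The job is handed in: the carriage is pushed home, and the fingers are holding the lever pad down on its stop with about 30 N through the window, without any sign of guard contact; the hand-in returned no verdict.

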